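# Snap the suction tube onto the bench extractor's stub

## Task

Take the white suction tube off the wooden rack and slide it down over the upright stub of the extractor box, turning it gently until the red spring button pops out through the hole in its wall, so that it is locked down on the sprung seal. Then let go and leave it standing there. Be gentle with the stub and button (a light hand's push, no forcing, no more turning once it has clicked) and leave everything else where it is.

Things in the scene. Friction and masses are not known exactly. Their poses are not given: they have to be found in the camera images.
- tube_mid (a point): Centre of the tube to fit: cream-white pipe 150 mm long, loose, 110 to 200 g, upright on a rack peg. Point on its axis, 75 mm above the lower rim; z up its axis, x towards the hole. Upper 70 mm: 42 mm round, closed, best held there. Lower 80 mm: 41 mm over twelve flats, bore 35 mm. Blue ring 85 mm up; blue stripe on the hole's side with a tick on the top rim.
- tube_hole (a point): Middle of the hole through the tube's wall: 9 mm wide, 14.5 mm high, from 27 to 41.5 mm above the lower rim, 20 mm from the axis in the tube's x direction. Axes as tube_mid.
- tube: The same tube; origin at the centre of its lower rim, axes as tube_mid.
- port: Grey-green extractor box, 170 by 150 mm, with stub, button and seal; fixed to the bench. Origin on the bench below the stub's axis; z up, x its slotted front. Flange top at 66 mm. The aluminium stub is stiffly set in it, turned by an unknown angle up to 0.4 rad (23 deg) either way, so that the button points within 0.4 rad of the box's x; see it or feel for it by turning the pressed tube.
- stub_top (a point): Top centre of the upright stub, 131 mm above the bench; z up its axis, x as the box's (not the button's). Diameter 32.6 mm, the top 9 mm tapered to 23 mm; it stands 65 mm above the flange. The latched tube's tube_mid is 13 mm above this point, its lower rim 62 mm below it. The hole must face the button within about 0.09 rad to let it pop.
- button (a joint): Red spring button in the stub's side: 0 m = fully out, grows pressed in; 0.0025 to 0.0045 held in by the bore, 0 again when popped through the hole. Flat underside 35 mm below stub_top, 6 mm wide, 13 mm high with a long slope on top, stands 5.7 mm out of the stub. Spring 1.6 to 3.1 N; sliding the rim over it takes under 10 N. Turning the tube on after the pop forces it hard.
- seal (a joint): Black rubber seal, 48 mm across, round the stub's foot, on springs: 0 m = up (its top 59 mm below stub_top), 0.0055 = bottom. Pushes up with 4 N at 0, 8.4 N at the bottom, so it lifts a tube that is not latched. The button can pop with the seal 0.003 to 0.0055 down; the latched tube keeps it at 0.003.
- rack: Fixed wooden rack, 90 by 310 by 30 mm, origin under its centre, long side along y. Three pegs (22 mm diameter, 42 mm high) at y = -100, 0, +100 mm; one suction piece stands on each, loosely (up to 6 mm of play), on the 30 mm high board.
- funnel: Green flared nozzle, 105 mm high, widest 62 mm at the top, on another peg; to be left there. Origin at its lower rim.
- brush: Black round brush nozzle with brown bristles up, 105 mm high, widest 56 mm, on another peg; to be left there. Origin at its lower rim.
- wrench: Steel wrench about 170 mm long lying on the bench at one side of the work area; bystander.
- screwdriver: Screwdriver lying on the bench at one side of the work area; bystander.
- oil: Red oil bottle, 68 mm across, 110 mm high, upright, beyond the work area; bystander.
- spray: Blue can, 56 mm across, 100 mm high, upright, beyond the work area; bystander.
- grease: White jar with yellow cap, 84 mm across, 80 mm high, upright, beyond the work area; bystander.
- tray: Steel parts tray, 100 by 160 by 30 mm, beyond the work area; bystander.

How it is judged (in metres and radians):
On the way, in this order (a step that is already met when the one before it is completed fails the run):
1. the tube is lifted clear off the rack's pegs (distance of tube_mid from where it was at the start of the episode above 0.05 m and contact force between tube and rack below 0.05 N), for 0.1 s.
2. the tube is over the stub and presses the seal down (horizontal distance between tube_mid and stub_top below 0.005 m and z of tube_mid in the frame of stub_top below 0.0155 m and angle between tube_mid's own z axis and vertical below 0.12 rad), for 0.1 s.
At the end, for the whole second after the job is handed in: The tube stands on the stub, axes within 5 mm and 0.1 rad of upright, its centre 9 to 14.8 mm above the stub's top (locked down on the seal), the button out through the hole (less than 1.5 mm pressed in), the tube at rest (below 20 mm/s) and released (horizontal distance between tube_mid and stub_top below 0.005 m and z of tube_mid in the frame of stub_top between 0.009 and 0.0148 m and angle between tube_mid's own z axis and vertical below 0.1 rad and value of joint button below 0.0015 m and linear speed of tube below 0.02 m/s and contact force between tube and the fingers below 0.05 N); the robot touches nothing.
It fails at once if the tube is forced: more than 40 N, summed over all contacts, between the tube and the extractor's box, stub, button or seal (contact force between tube and port above 40 N).
It fails at once if the green or black nozzle is moved by more than 25 mm (distance of any of funnel, brush from where it was at the start of the episode above 0.025 m).
It fails at once if a bystander is moved by more than 25 mm (distance of any of wrench, screwdriver, oil, spray, grease, tray from where it was at the start of the episode above 0.025 m).
It also fails if it takes over 58 s, if anything falls off the work surface, if the arm or the gripper's body presses on something with over 40 N, if the wrist force passes 120 N, or if a joint passes its speed limit or range.

## Robot

A 7-joint arm with a two-finger parallel gripper is mounted at the origin on the work surface. World frame = base frame: x ahead of the robot, y to its left, z up, the work surface at z = 0. Lengths are in mm, angles in rad, forces in N, time in s.
With the tool pointing down it reaches from about 400 to 875 mm from the base axis. Payload 6.5 kg.
Tool frame: the origin (TCP) lies on the centre line of the jaws, within the pads' length; the fingertips stand 19 mm ahead of it and the grasp point (between the pads) is the TCP; y points along the fingers, x is the direction in which the jaws open and shut, and the axes are right-handed (so a half turn about y gives the same grasp; the last joint's range is limited). The gripper opens to 88 mm and grips with 3 to 60 N. Pads are 18 mm wide; open, the fingers measure 123 mm over their backs; the gripper's body (75 mm by 187 mm) begins 45 mm behind the grasp point.
Start: joints at [-1.362, 0.536, -0.004, 1.538, 0.003, 1.067, -0.071], TCP at [176.375, 625.605, 257.716] pointing down, gripper open.
Joint ranges: [-2.7, 2.7], [-0.37, 2.16], [-1.27, 1.26], [0.24, 2.4], [-1.31, 4.45], [0.19, 1.91], [-2.76, 2.76]. Speed limits (rad/s): [2.39, 2.39, 3.14, 3.14, 3.14, 3.14, 3.14].

## Interface

Orientations are given as a 3x3 rotation matrix whose columns are the frame's x, y, z axes.
In Python, from plant import manip gives the robot as it stands.
- The arm moves only by the tool jog_arm, never from a script. Its argument "moves" is text: rows parted by semicolons, each of 7 numbers parted by spaces: the turn, a rotation vector about the world's x, y, z in units of 8 degrees (1.0 is 8 degrees), then the shift along the world's x, y, z in cm, then the opening, from -1 (shut) to 1 (fully open). A call has 1 to 12 rows; each row shifts and turns the commanded pose from where the row before left it; what a row does not reach is not made up. A row lasts 1/10 s, in which the tool goes at most 50 mm and 8.59 degrees, less where a joint would pass 70% of its speed; a pose out of reach is approached as far as the arm can. A call is refused whole if a number of a shift passes 5 or a number of a turn 1, either way. A call with a gripper value outside its range is refused whole. The fingers move at their own pace and stop on an object; "newtons" is the grip in N (left out, the last holds). Time passes only in rows, so rows that do not move let the fingers close. It gives the time, the measured TCP pose, the force and the opening at its end, in the units of the state.
- manip.get_state(): the state, without advancing time (a new reading comes with each control period).
- manip.snapshot(name): name is "side" or "top" or "wrist"; returns a dict with "img" (384x512x3 uint8, red, green, blue), "range_z" (384x512 float32, mm along the optical axis (not along the pixel's ray), 0 where there is no reading), "vfov" (degrees; the focal length in pixels is half the picture's height over the tangent of half this angle, whatever the lens; pixels are square), "cx", "cy" (the principal point, pixels), "R" (3x3) and "t" (3): a world point X has camera coordinates R X + t; the wrist camera has in their place "T_tool_cam" (4x4, takes a point from camera to tool coordinates, whose origin is the TCP and whose axes are the tool frame's). Camera axes: x right, y down, z forward; pixel columns grow to the right and rows downward; lengths in mm; the calibration is good to about 2 mm. A picture is of the moment at which its call begins: read the wrist's pose just before it.
- manip.job_done(): hands the job in, once; it reports no verdict.
Trained networks look in the newest picture that a camera, given by its name, has taken for a name from the list of things; names that differ only in an ending like _2 or _b are one class to them, and where a whole thing is asked for, a point or a joint stands for the part that bears it (a point fixed in the world has none). Each returns a list of dicts, best first, with "p" (0 to 1); they miss things now and then, are a little off and sometimes report something else, mostly with a low value. They report only what shows in the picture. A call takes as long as a camera call.
- manip.boxes_of(camera, label): "centre" ([x, y, z] in mm, in world coordinates, good to about 4 mm: the middle of the surface that is visible of it).
The state is a dict: "time": time; "joint_positions": joint angles; "qvel": joint speeds; "joint_torque": joint torques, N m; "position": TCP position; "tool_rot": TCP orientation; "ft_force": force on the tool from outside, world axes, zero at the start; "ft_torque": the same for the moment, N m; "width": finger opening in mm.
Only numpy, scipy, OpenCV 4.12 (cv2) and the standard library are available. Lean on these libraries where they do the work, as an engineer would, in place of code of your own. Each camera call takes 0.05 s, during which the arm holds its last target.

## Working session

There is one attempt and no reset: what is moved stays moved. The work goes in short steps, Python scripts to look and compute and a tool call to move; the robot and the scene stay as the last step left them, time stands still between calls to the robot, and variables do not carry over. Pictures are saved under pics/ and viewed, and the job is handed in when it is done.

Besides the shell and the picture viewer there is one more tool, called after "Call:" as name(argument=value, ...), one argument or row to a line, values as JSON. jog_arm: Moves the arm, as the interface text tells. Its arguments: {"type":"object","properties":{"moves":{"type":"string"},"newtons":{"type":"number"}},"required":["moves"]}

```bash
ls; mkdir -p pics
python3 - <<'E'
from plant import manip
import cv2
s=manip.get_state()
for k,v in s.items(): print(k,v)
for n in ["side","top","wrist"]:
    d=manip.snapshot(n)
    cv2.imwrite(f"pics/{n}0.png",cv2.cvtColor(d["img"],cv2.COLOR_RGB2BGR))
    print(n,d["vfov"],d["cx"],d["cy"],d.get("R"),d.get("t"),d.get("T_tool_cam"))
    if n!="wrist":
        for l in ["tube","tube_hole","port","button","rack","funnel","brush","seal"]:
            r=manip.boxes_of(n,l)
            print(n,l,[(x["centre"],x["p"]) for x in r[:2]])
E
```

```text
pics
time 0.0
joint_positions [-1.36218394  0.53712887 -0.00446     1.53886482  0.00257538  1.06733032
 -0.0712023 ]
qvel [-1.16415656e-04 -1.08300943e-05  6.79693278e-04  5.71174097e-04
  9.35079987e-04 -1.36956336e-04  2.26222111e-04]
joint_torque [ 3.25398414e-04 -5.70980823e+01  9.91206653e-01 -2.51609731e+01
 -5.60880883e-02  1.79812656e-02  1.58114685e-04]
position [176.22391635 625.04259866 256.86626004]
tool_rot [[ 2.71292801e-01 -3.76583434e-04 -9.62496792e-01]
 [ 9.62495323e-01 -1.68419454e-03  2.71293046e-01]
 [-1.72319631e-03 -9.99998511e-01 -9.44500595e-05]]
ft_force [-1.13372993  1.2075673   0.01070944]
ft_torque [-0.03975118  0.00586152  0.00073349]
width 88.21979942879602
side 44.39779005349854 257.88133670443426 191.30865382225045 [[ 0.99119158 -0.13219615  0.0079638 ]
 [-0.08996613 -0.71624492 -0.69202551]
 [ 0.09718714  0.68521339 -0.72182911]] [-607.7374298   109.61489278 1305.44984156] None
side tube [([465.2, 246.0, 142.7], 0.87), ([503.2, -465.9, 22.2], 0.26)]
side tube_hole [([464.6, 249.4, 140.2], 0.76)]
side port [([517.7, -194.2, 55.7], 0.73), ([576.5, 444.
[... 492 characters left out ...]
0626625  -0.01740506 -0.997883  ]] [ -36.02028947  636.51911969 1350.25881238] None
top tube []
top tube_hole [([470.2, 256.6, 179.3], 0.73)]
top port []
top button [([714.2, -238.2, 80.1], 0.5)]
top rack [([495.8, 137.3, 28.6], 0.85)]
top funnel [([490.6, 162.9, 136.7], 0.75)]
top brush [([504.5, 58.7, 136.1], 0.61)]
top seal [([513.5, -156.2, 72.0], 0.4)]
wrist 67.64142054465479 249.61358644187922 196.09217695756715 None None [[ 9.99999084e-01 -7.33278855e-04  1.13761396e-03  1.07020596e-01]
 [-1.31160482e-03 -3.17604359e-01  9.48222416e-01 -1.27803265e+02]
 [-3.34000294e-04 -9.48223040e-01 -3.17605030e-01  8.13908935e+01]
 [ 0.00000000e+00  0.00000000e+00  0.00000000e+00  1.00000000e+00]]
```

View images.

View pics/side0.png

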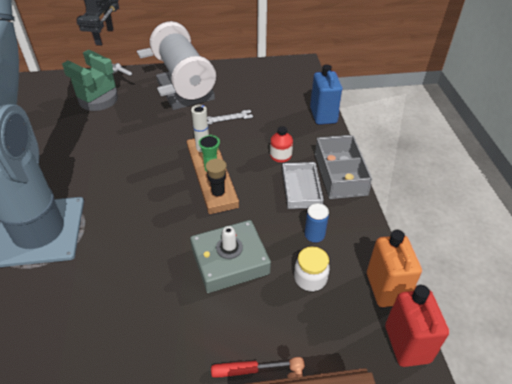

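View pics/top0.png

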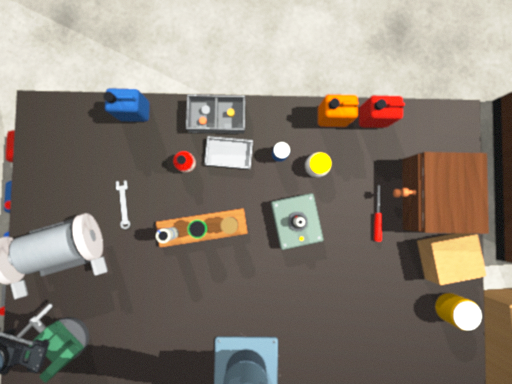

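View pics/wrist0.png

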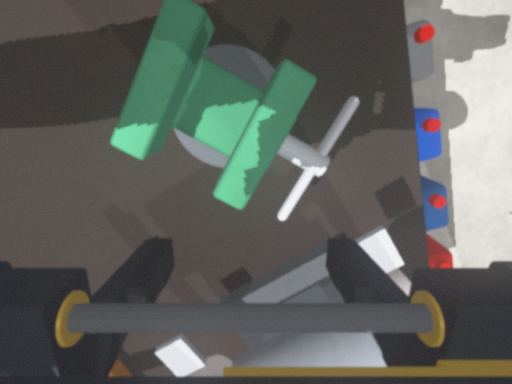

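```bash
cat > h.py <<'E'
import numpy as np, cv2
from plant import manip
def snap(n):
    s=manip.get_state(); d=manip.snapshot(n); d["s"]=s
    if n=="wrist":
        T=np.array(d["T_tool_cam"]).copy()
        # camera->world
        Rt=np.array(s["tool_rot"]); p=np.array(s["position"])
        d["Rwc"]=Rt@T[:3,:3]; d["pc"]=Rt@T[:3,3]*1+p
    else:
        d["Rwc"]=np.array(d["R"]).T; d["pc"]=-d["Rwc"]@np.array(d["t"])
    d["f"]=192/np.tan(np.radians(d["vfov"])/2)
    return d
def cloud(d):
    v,u=np.mgrid[0:384,0:512]
    z=d["range_z"]; X=np.stack([(u-d["cx"])/d["f"]*z,(v-d["cy"])/d["f"]*z,z],-1)
    W=X@d["Rwc"].T+d["pc"]; W[z==0]=np.nan
    return W
def proj(d,P):
    c=(np.atleast_2d(P)-d["pc"])@d["Rwc"]
    return np.c_[c[:,0]/c[:,2]*d["f"]+d["cx"],c[:,1]/c[:,2]*d["f"]+d["cy"]]
def crop(d,c,h,name,k=8):
    u,v=map(int,c); im=d["img"][max(v-h,0):v+h,max(u-h,0):u+h]
    im=cv2.resize(im,None,fx=k,fy=k,interpolation=cv2.INTER_CUBIC)
    cv2.imwrite("pics/"+name,cv2.cvtColor(im,cv2.COLOR_RGB2BGR))
E
python3 - <<'E'
from h import *
import pickle
o={}
for n in ["top","side"]:
    d=snap(n);W=cloud(d);o[n]=d
    print(n,proj(d,[[176,625,257],[465,246,180],[515,-180,131],[0,0,0]]).round())
    for nm,c,zr,r in [("tube",(468,252),(165,200),45),("stub",(515,-175),(115,145),40),("flange",(515,-175),(50,80),130),("funnel",(490,160),(120,145),45)]:
        m=(np.hypot(W[...,0]-c[0],W[...,1]-c[1])<r)&(W[...,2]>zr[0])&(W[...,2]<zr[1])
        P=W[m]; 
        if len(P): print(n,nm,len(P),P.mean(0).round(1),P.min(0).round(1),P.max(0).round(1), np.median(P[:,2]))
    crop(d,proj(d,[[465,246,150]])[0],32,f"tube_{n}.png",10)
    crop(d,proj(d,[[515,-178,100]])[0],40,f"port_{n}.png",8)
pickle.dump(o,open("o.pkl","wb"))
E
```

```text
top [[ 26. 339.]
 [168. 237.]
 [303. 222.]
 [246. 368.]]
top tube 159 [468.6 260.9 180.3] [448.6 241.  165.2] [489.  282.  187.4] 180.77977708554954
top stub 79 [ 516.2 -169.   129.6] [ 501.9 -186.7  116.9] [ 531.4 -154.1  138.7] 130.21199409608448
top flange 2023 [ 515.4 -169.5   59.6] [ 419.7 -259.2   50.1] [610.6 -81.6  78.7] 59.075527097985514
top funnel 286 [488.3 163.5 136.2] [458.9 134.9 128.3] [517.1 193.7 141.7] 136.29888360697748
side [[103.  31.]
 [198. 112.]
 [228. 233.]
 [ 39. 231.]]
side tube 144 [467.1 257.1 176.2] [447.5 238.4 165.2] [487.5 286.1 182.4] 177.7883241532724
side stub 131 [ 514.8 -174.7  126. ] [ 500.3 -187.3  115. ] [ 530.9 -158.2  132.7] 127.16328485537792
side flange 2929 [ 513.9 -180.6   57.4] [ 418.  -260.6   50. ] [612.1 -81.7  79.7] 56.623587626961694
side funnel 279 [487.6 160.  132.5] [458.2 132.7 120.1] [517.  196.9 138.7] 133.3151824614073
```

View pics/tube_top.png

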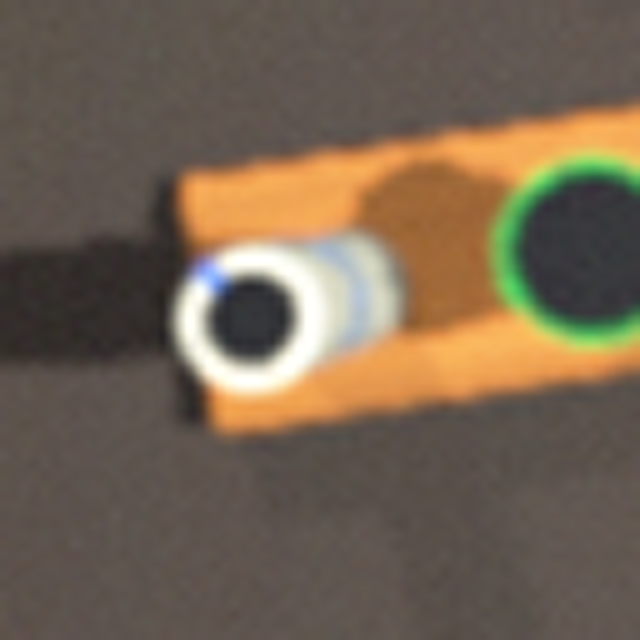

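View pics/tube_side.png

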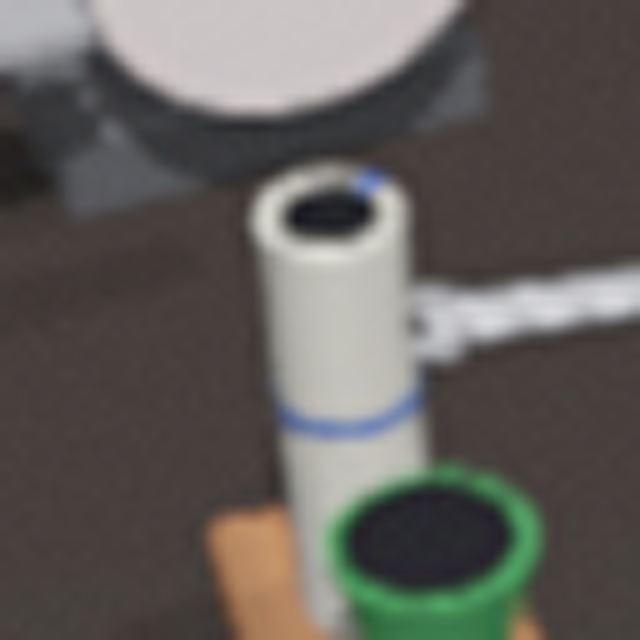

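View pics/port_top.png

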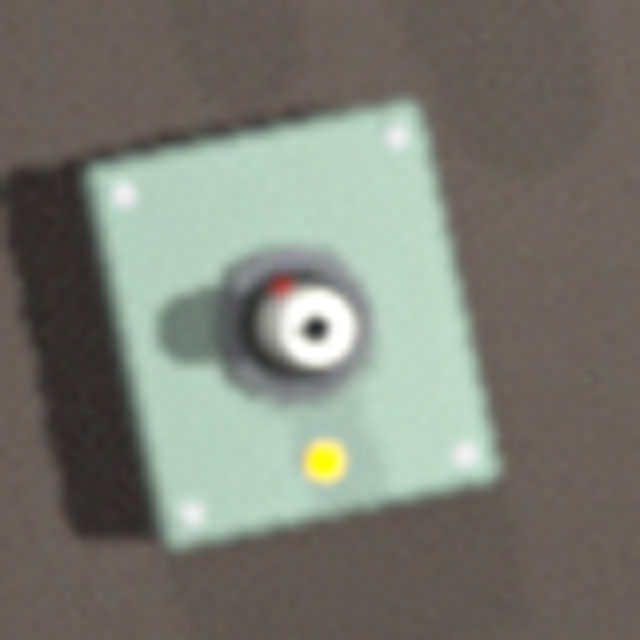

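View pics/port_side.png

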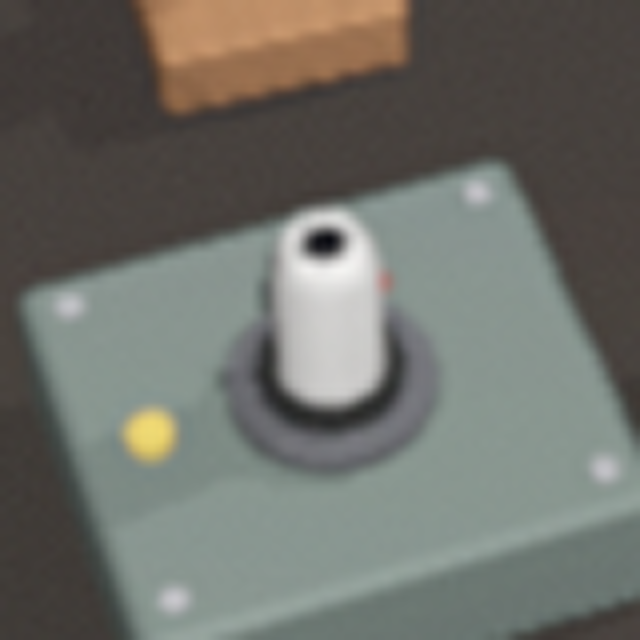

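Run:
```python
import pickle; from h import *
from scipy.optimize import least_squares
o=pickle.load(open("o.pkl","rb"))
def ray(d,u,v):
    r=d["Rwc"]@np.array([(u-d["cx"])/d["f"],(v-d["cy"])/d["f"],1]); return d["pc"],r
def atz(d,u,v,z):
    p,r=ray(d,u,v); return p+r*(z-p[2])/r[2]
T,S=o["top"],o["side"]
def ci(d,P,h,k,x,y): 
    u,v=map(int,proj(d,[P])[0]); return u-h+(x+.5)/k-.5, v-h+(y+.5)/k-.5
def tri(a,b):
    A=[];B=[]
    for d,uv in ((T,a),(S,b)):
        p,r=ray(d,*uv); r=r/np.linalg.norm(r); M=np.eye(3)-np.outer(r,r); A.append(M);B.append(M@p)
    return np.linalg.lstsq(np.vstack(A),np.hstack(B),rcond=None)[0]
tp=[465,246,150];pp=[515,-178,100]
tt=ci(T,tp,32,10,250,317); ts=ci(S,tp,32,10,331,214)
print("tube top",atz(T,*tt,180),atz(S,*ts,180),tri(tt,ts))
kt=ci(T,tp,32,10,209,273); ks=ci(S,tp,32,10,371,182)
print("tick",atz(T,*kt,180),atz(S,*ks,180),tri(kt,ks))
for c,k,n in ((tt,kt,T),(ts,ks,S)):
    a=atz(n,*k,180)-atz(n,*c,180); print("yaw",np.degrees(np.arctan2(a[1],a[0])),np.hypot(*a[:2]))
st=ci(T,pp,40,8,316,328); ss=ci(S,pp,40,8,324,242)
print("stub",atz(T,*st,131),atz(S,*ss,131),tri(st,ss))
bt=ci(T,pp,40,8,282,284); bs=ci(S,pp,40,8,386,281)
print("button",atz(T,*bt,103),atz(S,*bs,103),tri(bt,bs))
for c,k,n in ((st,bt,T),(ss,bs,S)):
    a=atz(n,*k,104)-atz(n,*c,131); print("byaw",np.degrees(np.arctan2(a[1],a[0])),np.hypot(*a[:2]))
# box yaw by corner screws at z=66
for n,pts in ((T,[(123,194),(397,137),(466,455),(191,514)]),(S,[(68,306),(477,193),(603,468),(173,598)])):
    q=np.array([atz(n,*ci(n,pp,40,8,*p),66) for p in pts]); print(q.round(1).tolist(),q.mean(0))
W=cloud(S)
for (u,v) in [(185,60),(172,40),(195,80),(165,90),(95,70),(90,100),(150,52)]: print((u,v),W[v,u].round())
```

```text
tube top [469.5758045  264.43026749 180.        ] [468.77849799 262.64560268 180.        ] [469.10627694 264.80688483 178.38961279]
tick [482.97833422 277.51301881 180.        ] [481.41035599 277.20768707 180.        ] [482.18095345 277.65079675 179.60542757]
yaw 44.30825490962493 18.72928682278712
yaw 49.06004592819952 19.277399682323132
stub [ 516.69657841 -169.45074074  131.        ] [ 516.29929459 -169.21632681  131.        ] [ 516.49703103 -169.40906682  131.21611718]
button [ 533.98539461 -158.83884364  103.        ] [ 535.00327851 -164.34313077  103.        ] [ 534.61390593 -159.60718594   97.11592919]
byaw 31.814204252880177 20.3611777046962
byaw 12.332804032220189 19.090583218708105
[[571.0, -94.7, 66.0], [597.3, -212.4, 66.0], [461.7, -242.8, 66.0], [435.1, -125.3, 66.0]] [ 516.28520423 -168.78721731   66.        ]
[[434.7, -132.2, 66.0], [570.5, -101.9, 66.0], [596.3, -216.8, 66.0], [461.3, -247.7, 66.0]] [ 515.6973281  -174.65506889   66.        ]
(185, 60) [437. 503. 204.]
(172, 40) [394. 667. 190.]
(195, 80) [463. 493. 132.]
(165, 90) [360. 474. 114.]
(95, 70) [112. 638. 108.]
(90, 100) [ 87. 555.  40.]
(150, 52) [303. 739. 108.]
```

Call:
jog_arm(
  moves="0 0 -1 1.5 -4.1 0.9 1;0 0 -1 1.5 -4.1 0.9 1;0 0 -1 1.5 -4.1 0.9 1;0 0 -1 1.5 -4.1 0.9 1;0 0 -1 1.5 -4.1 0.9 1;0 0 -1 2.7 -4 0 1;0 0 -1 2.7 -4 0 1;0 0 -1 2.7 -4 0 1;0 0 -1 2.7 -4 0 1;0 0 -1 2.7 -4 0 1;0 0 -1 2.7 -4 0 1;0 0 0 2.7 -4 0 1",
)

```text
time: 2.25
position: [441.2, 139.0, 303.2]
tool_rot: [[0.97, 0.001, 0.241], [-0.241, 0.001, 0.97], [0.001, -1.0, 0.001]]
ft_force: [1.5, 1.0, -0.4]
width: 88.3
```

Call:
jog_arm(
  moves="0 0 0 0.95 -3.85 -0.5 1;0 0 0 0.95 -3.85 -0.5 1;0 0 0 0.95 -3.85 -1 1;0 0 0 0.95 -3.85 -1 1;0 0 0 0.95 -3.85 -1 1;0 0 0 0.95 -3.85 -1 1;0 0 0 0.95 -3.85 -1.5 1;0 0 0 0.9 -3.85 -1.5 1;0 0 0 0 0 0 1;0 0 0 0 0 0 1",
)

```text
time: 3.25
position: [515.5, -168.1, 222.4]
tool_rot: [[0.971, -0.001, 0.24], [-0.24, -0.0, 0.971], [-0.001, -1.0, -0.0]]
ft_force: [-0.3, 0.4, -0.6]
width: 88.2
```

Run:
```python
from h import *
import pickle
d=snap("wrist"); pickle.dump(d,open("w1.pkl","wb"))
cv2.imwrite("pics/w1.png",cv2.cvtColor(d["img"],cv2.COLOR_RGB2BGR))
print(d["s"]["position"],proj(d,[[516.5,-169.4,131],[535,-160,102]]))
```

```text
[ 515.5222861  -168.06625999  222.4277559 ] [[249.5540798  208.61302367]
 [267.04052073 182.97794903]]
```

View pics/w1.png

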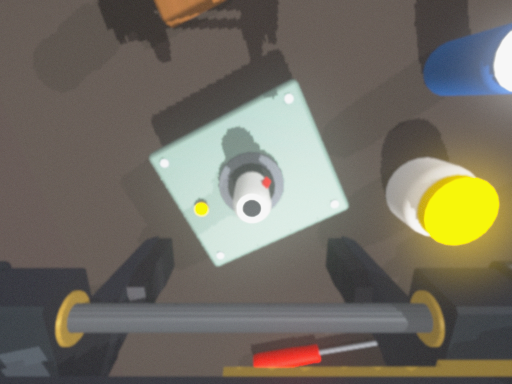

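Run:
```python
from h import *
import pickle
d=pickle.load(open("w1.pkl","rb"))
crop(d,(255,193),40,"w1c.png",8)
```

```text
(no output)
```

View pics/w1c.png

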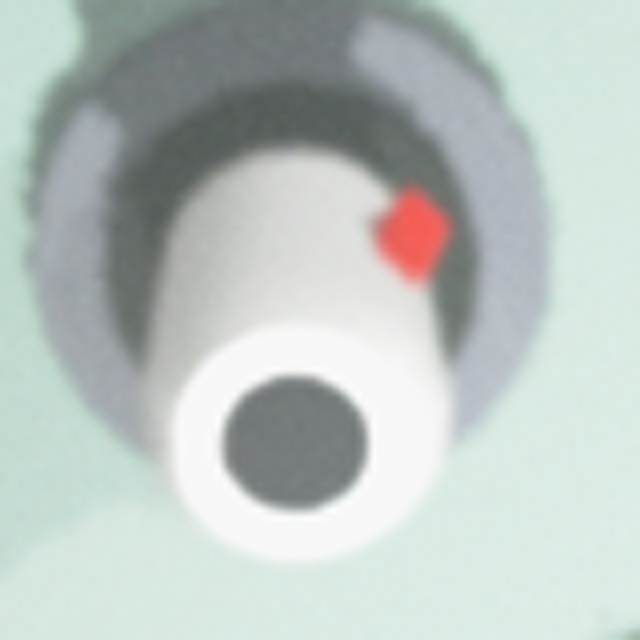

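Run:
```python
from h import *
import pickle
from scipy.optimize import least_squares
d=pickle.load(open("w1.pkl","rb"))
px=lambda x,y:np.array([215+(x+.5)/8-.5,153+(y+.5)/8-.5])
def atz(u,v,z):
    r=d["Rwc"]@np.array([(u-d["cx"])/d["f"],(v-d["cy"])/d["f"],1]); return d["pc"]+r*(z-d["pc"][2])/r[2]
c=atz(*px(295,442),131); print("stub by wrist",c)
C=np.array([px(373,238),px(415,283),px(450,235),px(412,187)])
for zt in (109,106):
  for roll in range(4):
    def f(p):
        th,zb,dx,dy=p; e=np.array([np.cos(th),np.sin(th),0]);t=np.array([-np.sin(th),np.cos(th),0]); c0=np.array([c[0]+dx,c[1]+dy,0])
        P=np.array([c0+16.3*e+3*t+[0,0,zt],c0+16.3*e-3*t+[0,0,zt],c0+22*e-3*t+[0,0,zb],c0+22*e+3*t+[0,0,zb]])
        return np.r_[(proj(d,P)-np.roll(C,roll,0)).ravel(),dx*.3,dy*.3]
    r=least_squares(f,[.4,100,0,0]); print(zt,roll,r.cost.round(2),np.degrees(r.x[0]).round(1),r.x[1:].round(1))
m=atz(*px(412,235),102)-c; print(np.degrees(np.arctan2(m[1],m[0])),np.hypot(*m[:2]))
# screws -> box centre at z 58
q=np.array([atz(u,v,58) for u,v in [(289,99),(165,163),(334,204),(221,256)]]); print(q.round(1).tolist(),q.mean(0))
```

```text
stub by wrist [ 518.16268539 -169.08947201  131.        ]
109 0 0.88 29.2 [102.7  -0.4   1.9]
109 1 29.31 -26.5 [118.5  -0.8  21.7]
109 2 70.39 202.9 [114.   33.4  20. ]
109 3 29.19 105.6 [107.6  21.1  -6.4]
106 0 0.86 28.4 [99.4 -0.6  1.2]
106 1 27.58 -27.0 [115.6  -0.8  21. ]
106 2 68.86 204.8 [110.6  33.1  19.6]
106 3 29.73 105.7 [104.5  21.1  -7.2]
32.31460059066831 19.167760391076992
[[573.9, -95.7, 58.0], [436.9, -126.5, 58.0], [600.0, -213.3, 58.0], [463.7, -245.5, 58.0]] [ 518.60209945 -170.23607444   58.        ]
```

Call:
jog_arm(
  moves="0 0 0 0 0 4.5 1;0 0 0.1 -0.4 4.3 2.5 1;0 0 1 -0.5 4.3 0 1;0 0 1 -0.5 4.3 0 1;0 0 1 -0.5 4.3 0 1;0 0 0 -0.5 4.3 0 1;0 0 0 -0.5 4.3 0 1;0 0 0 -0.5 4.3 0 1;0 0 0 -0.5 4.3 0 1;0 0 0 -0.5 4.3 -1 1;0 0 0 -0.5 4.3 -1 1;0 0 0 0 0 0 1",
)

```text
time: 4.5
position: [462.9, 270.9, 271.9]
tool_rot: [[0.979, -0.002, -0.204], [0.204, 0.003, 0.979], [-0.002, -1.0, 0.003]]
ft_force: [-0.3, 0.8, -0.6]
width: 88.1
```

Call:
jog_arm(
  moves="0 0 0 0 0 0 1",
)

```text
time: 4.6
position: [465.4, 264.5, 272.9]
tool_rot: [[0.98, -0.0, -0.197], [0.197, 0.0, 0.98], [-0.0, -1.0, 0.0]]
ft_force: [-0.2, -1.1, 0.4]
width: 88.3
```

Run:
```python
from h import *
import pickle
d=snap("wrist"); pickle.dump(d,open("w2.pkl","wb"))
cv2.imwrite("pics/w2.png",cv2.cvtColor(d["img"],cv2.COLOR_RGB2BGR))
print(d["s"]["position"],proj(d,[[469,263.5,180]]))
crop(d,proj(d,[[469,263.5,180]])[0],45,"w2c.png",8)
```

```text
[465.41964782 264.54169488 272.88750644] [[251.94644866 208.03824805]]
```

View pics/w2.png

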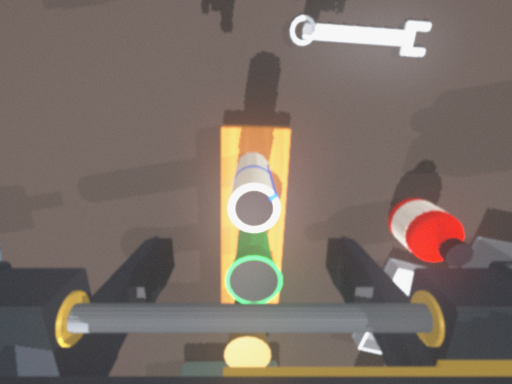

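View pics/w2c.png

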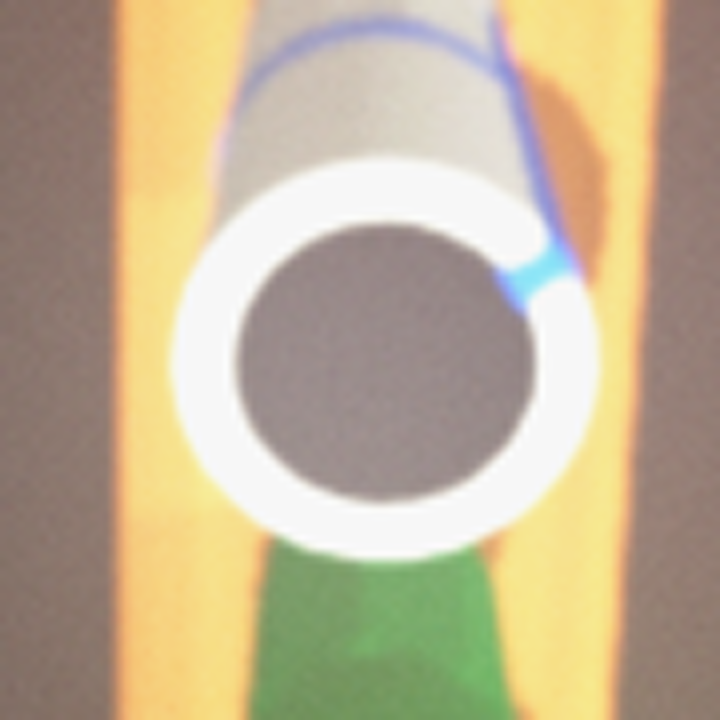

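Run:
```python
from h import *
import pickle
d=pickle.load(open("w2.pkl","rb"))
u0,v0=map(int,proj(d,[[469,263.5,180]])[0]); u0-=45;v0-=45
px=lambda x,y:np.array([u0+(x+.5)/8-.5,v0+(y+.5)/8-.5])
def atz(u,v,z):
    r=d["Rwc"]@np.array([(u-d["cx"])/d["f"],(v-d["cy"])/d["f"],1]); return d["pc"]+r*(z-d["pc"][2])/r[2]
L=[atz(*px(*p),180) for p in [(172,360),(599,360),(388,156),(385,562)]]
print(np.round(L,1).tolist()); c=sum(L)/4
print(c, (L[0]+L[1])/2,(L[2]+L[3])/2, np.linalg.norm(L[0]-L[1]),np.linalg.norm(L[2]-L[3]))
k=atz(*px(540,270),180)-c; print("tick yaw",np.degrees(np.arctan2(k[1],k[0])),np.hypot(*k[:2]))
R=np.array(d["s"]["tool_rot"]);print("in tool",R.T@(c-d["s"]["position"]), np.degrees(np.arctan2(R[1,0],R[0,0])))
W=cloud(d)
m=(abs(W[...,0]-469)<25)&(abs(W[...,1]-263)<25)&(W[...,2]>172)&(W[...,2]<190); print(W[m].mean(0), W[m].min(0),W[m].max(0))
```

```text
[[448.8, 259.9, 180.0], [491.9, 268.5, 180.0], [466.2, 285.6, 180.0], [474.9, 241.8, 180.0]]
[470.47672738 263.93760123 180.        ] [470.37322062 264.20119649 180.        ] [470.58023414 263.67400598 180.        ] 43.91471260490755 44.634529530923565
tick yaw 44.09127744974543 18.53741842781217
in tool [ 4.86608715 92.88589614 -1.59979064] 11.337163633767124
[470.00899811 265.25886301 180.93315443] [449.5614035  242.89324541 172.06247562] [491.07434664 284.70951014 183.61384099]
```

Call:
jog_arm(
  moves="0 0 0 0.45 -0.07 0 1;0 0 0 0 0 -2.5 1;0 0 0 0 0 -3 1;0 0 0 0 0 -3 1;0 0 0 0 0 -2.5 1;0 0 0 0 0 -1.1 1;0 0 0 0 0 0 1;0 0 0 0 0 0 0.2;0 0 0 0 0 0 -0.2;0 0 0 0 0 0 -0.4;0 0 0 0 0 0 -0.6;0 0 0 0 0 0 -0.6",
  newtons=25,
)

```text
time: 5.85
position: [471.5, 262.1, 152.1]
tool_rot: [[0.981, 0.0, -0.192], [0.192, 0.0, 0.981], [0.001, -1.0, 0.0]]
ft_force: [-0.0, 1.2, -0.8]
width: 50.2
```

Call:
jog_arm(
  moves="0 0 0 -0.1 0.15 0 -0.4;0 0 0 0 0 0 -0.6;0 0 0 0 0 0 -0.6;0 0 0 0 0 0 -0.6;0 0 0 0 0 0 -0.6;0 0 0 0 0 0 -0.6",
  newtons=25,
)

```text
time: 6.45
position: [470.4, 263.5, 151.8]
tool_rot: [[0.981, -0.0, -0.192], [0.192, 0.0, 0.981], [-0.0, -1.0, 0.0]]
ft_force: [-1.4, 0.0, 2.0]
width: 41.6
```

Call:
jog_arm(
  moves="0 0 0 0 0 1 -1;0 0 0 0 0 2 -1;0 0 0 0 0 3 -1;0 0 0 0 0 3 -1;0 0 0 0 0 3 -1;0 0 0 0 0 2 -1;0 0 0 0 0 0.5 -1;0 0 0 0 0 0 -1",
  newtons=25,
)

```text
time: 7.25
position: [470.5, 263.4, 297.1]
tool_rot: [[0.981, 0.001, -0.192], [0.192, 0.001, 0.981], [0.001, -1.0, 0.001]]
ft_force: [0.4, 0.6, -2.8]
width: 41.6
```

Run:
```python
from h import *
import pickle
d=snap("wrist"); pickle.dump(d,open("w3.pkl","wb"))
cv2.imwrite("pics/w3.png",cv2.cvtColor(d["img"],cv2.COLOR_RGB2BGR))
print(d["s"]["position"],d["s"]["ft_force"],d["s"]["width"])
crop(d,(250,240),50,"w3c.png",7)
```

```text
[470.45602585 263.43643217 297.11112564] [ 0.36156824  0.55447561 -2.79014796] 41.6203777029319
```

View pics/w3.png

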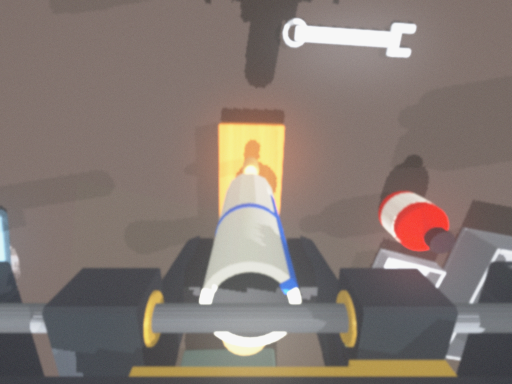

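```bash
cat > fitc.py <<'E'
from h import *
from scipy.optimize import least_squares
def fit(d):
    W=cloud(d); R=np.array(d["s"]["tool_rot"]); p=d["s"]["position"]
    Q=(W-p)@R
    m=(np.abs(Q[...,0])<24)&(np.abs(Q[...,2])<26)&(Q[...,1]>-20)&(Q[...,1]<118)
    P=Q[m]; 
    for lo,hi in ((-15,15),(15,35),(35,60),(60,90),(90,118)):
        s=P[(P[:,1]>lo)&(P[:,1]<hi)]
        if len(s)>15:
            # circle fit, r fixed
            r=least_squares(lambda q:np.hypot(s[:,0]-q[0],s[:,2]-q[1])-20.8,[0,0],loss="soft_l1").x
            print(lo,hi,len(s),r.round(2),s.max(0).round(1))
E
python3 - <<'E'
from fitc import *; import pickle
d=pickle.load(open("w3.pkl","rb")); fit(d)
R=np.array(d["s"]["tool_rot"]);p=d["s"]["position"]
# overlay predicted tube
im=d["img"].copy()
a=np.linspace(0,2*np.pi,72)
for y,r in ((-28,21),(37,21),(122,20.5)):
    P=np.c_[r*np.cos(a),np.full(72,y),r*np.sin(a)]@R.T+p
    for q in proj(d,P): 
        if 0<=q[0]<511 and 0<=q[1]<383: im[int(round(q[1])),int(round(q[0]))]=(255,0,255)
d2=dict(d);d2["img"]=im; crop(d2,(250,240),80,"w3c.png",5)
E
```

```text
-15 15 2465 [1.03 1.18] [24.  15.  22.4]
15 35 877 [1.09 1.  ] [23.9 35.  22.5]
35 60 617 [1.13 0.78] [20.3 59.9 22.1]
60 90 547 [0.94 0.47] [20.2 90.  21.5]
90 118 367 [0.59 0.29] [ 20.6 118.   21.5]
```

View pics/w3c.png

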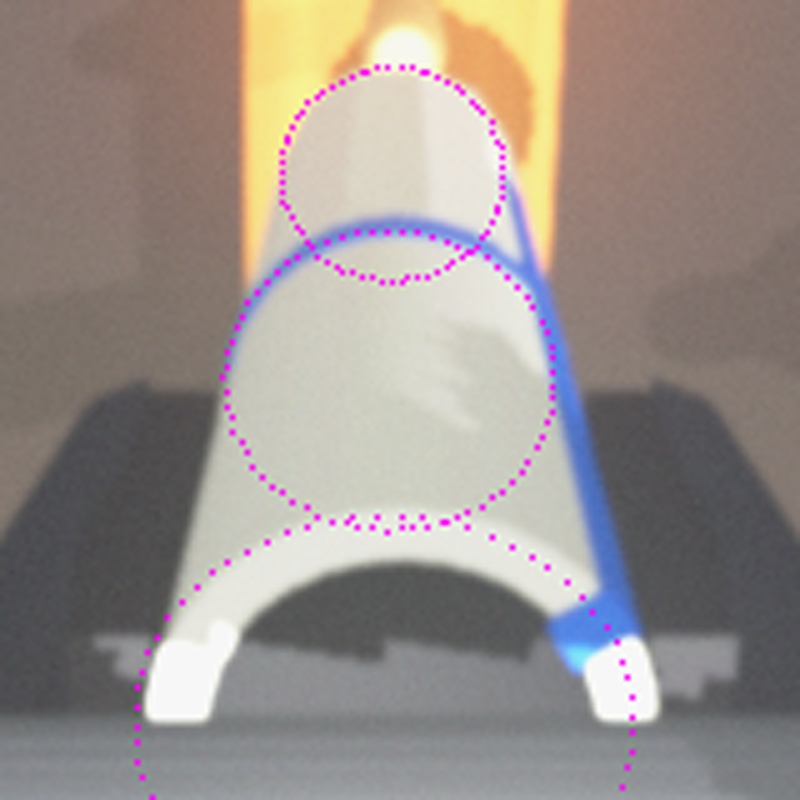

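Run:
```python
from fitc import *; import pickle
d=pickle.load(open("w3.pkl","rb"))
R=np.array(d["s"]["tool_rot"]);p=d["s"]["position"]
for ph in (25,29,33,37,41):
    a=np.radians(ph); out=[]
    for y,ox,oz in ((37,1.1,.85),(0,1.05,1.1),(75,.95,.5)):
        q=proj(d,(R@np.array([21*np.cos(a)+ox,y,21*np.sin(a)+oz])+p))[0]; out.append(((q-[170,160])*5+2).round().tolist())
    print(ph,out)
```

```text
25 [[550.0, 315.0], [586.0, 462.0], [524.0, 215.0]]
29 [[545.0, 306.0], [580.0, 450.0], [519.0, 207.0]]
33 [[539.0, 297.0], [573.0, 439.0], [515.0, 199.0]]
37 [[533.0, 288.0], [565.0, 428.0], [509.0, 192.0]]
41 [[526.0, 279.0], [556.0, 418.0], [503.0, 184.0]]
```

Call:
jog_arm(
  moves="0 0 0 0.2 -2 0 -1;0 0 -0.2 0.4 -3.5 0 -1;0 0 -0.2 0.4 -4 0 -1;0 0 -0.2 0.4 -4 0 -1;0 0 -0.2 0.4 -4 0 -1;0 0 -0.2 0.4 -4 0 -1;0 0 -0.2 0.5 -4 0 -1;0 0 -0.2 0.5 -4 0 -1;0 0 -0.2 0.5 -4 0 -1;0 0 -0.2 0.4 -4 0 -1;0 0 -0.1 0.4 -3.5 0 -1;0 0 0 0.1 -2.2 0 -1",
)

```text
time: 8.5
position: [515.3, -171.5, 295.3]
tool_rot: [[0.997, -0.003, 0.076], [-0.076, -0.001, 0.997], [-0.002, -1.0, -0.001]]
ft_force: [-0.2, 0.5, -1.9]
width: 41.4
```

Call:
jog_arm(
  moves="0 0 0 0 0 -1.2 -1;0 0 0 0 0 -1 -1;0 0 0 0 0 0 -1",
)

```text
time: 8.8
position: [515.0, -166.5, 272.0]
tool_rot: [[0.998, -0.005, 0.07], [-0.07, 0.001, 0.998], [-0.005, -1.0, 0.001]]
ft_force: [0.6, 0.7, -0.7]
width: 41.4
```

Run:
```python
from fitc import *
import pickle
d=snap("wrist"); pickle.dump(d,open("w4.pkl","wb"))
cv2.imwrite("pics/w4.png",cv2.cvtColor(d["img"],cv2.COLOR_RGB2BGR))
print(d["s"]["position"],d["s"]["ft_force"],d["s"]["ft_torque"],d["s"]["width"],d["s"]["joint_positions"]); fit(d)
R=np.array(d["s"]["tool_rot"]);print(R.round(4),np.degrees(np.arctan2(R[1,0],R[0,0])))
crop(d,(250,200),60,"w4c.png",6)
for n in ("top","side"):
    e=snap(n); pickle.dump(e,open(n+"4.pkl","wb")); crop(e,proj(e,[[517,-169,140]])[0],45,n+"4.png",8)
```

```text
[ 515.02921317 -166.54427021  272.01066947] [ 0.61225585  0.67955074 -0.69130063] [-0.02769238  0.03353331  0.04724341] 41.35104233305382 [-0.26802775  0.38639458  0.64013135  1.83813406 -0.268788    1.00992374
  0.41202223]
-15 15 2463 [1.08 1.57] [24.  15.  23.2]
15 35 873 [1.14 1.42] [23.9 34.8 22.9]
35 60 620 [1.14 1.21] [20.4 59.9 22.8]
60 90 543 [0.98 0.93] [20.1 89.9 22. ]
90 118 369 [0.64 0.72] [ 20.8 117.9  22. ]
[[ 0.9975 -0.0049  0.0704]
 [-0.0704  0.0015  0.9975]
 [-0.005  -1.      0.0011]] -4.038990612618561
```

View pics/w4c.png

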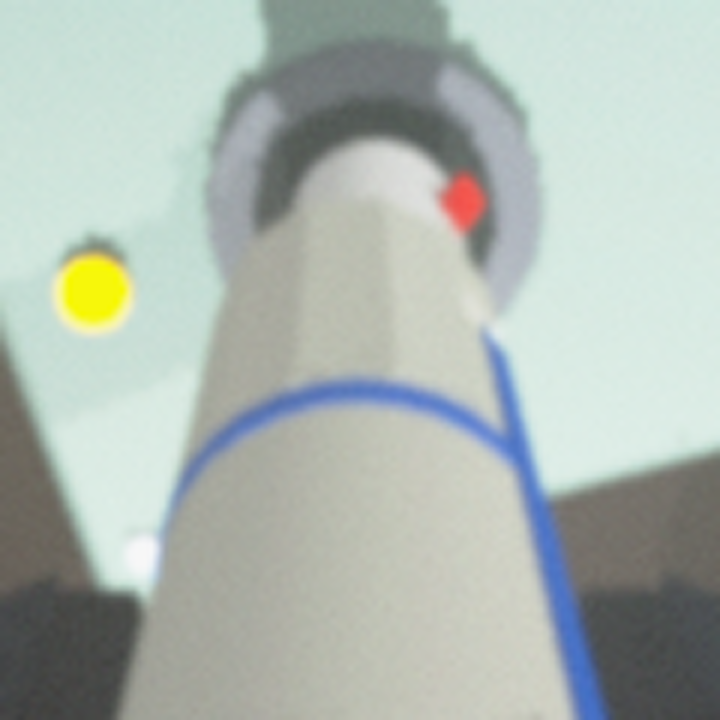

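View pics/side4.png

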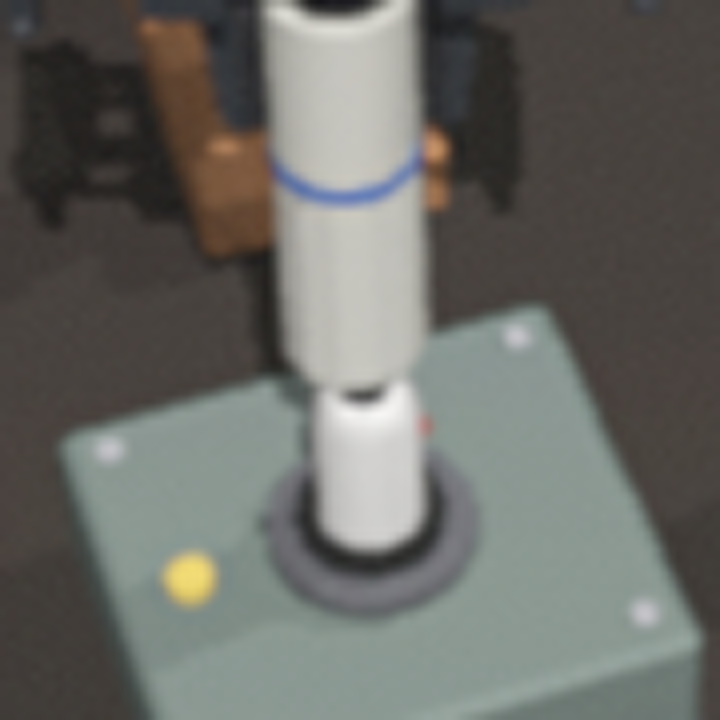

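View pics/top4.png

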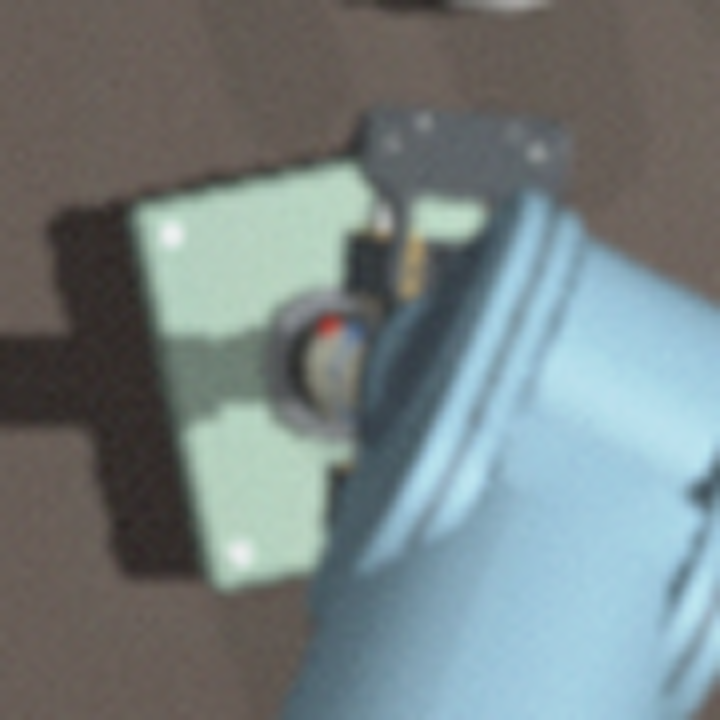

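Call:
jog_arm(
  moves="0 0 0 0.2 -0.25 -0.5 -1;0 0 0 0 0 0 -1;0 0 0 0 0 0 -1",
)

```text
time: 9.25
position: [518.4, -171.0, 269.7]
tool_rot: [[0.997, 0.0, 0.072], [-0.072, -0.0, 0.997], [0.0, -1.0, -0.0]]
ft_force: [-0.6, -0.0, -0.7]
width: 41.5
```

Call:
jog_arm(
  moves="0 0 0 -0.12 0.17 0 -1;0 0 0 0 0 0 -1;0 0 0 0 0 0 -1",
)

```text
time: 9.55
position: [517.2, -169.2, 269.8]
tool_rot: [[0.997, 0.0, 0.072], [-0.072, 0.0, 0.997], [0.0, -1.0, 0.0]]
ft_force: [0.4, -0.2, -2.0]
width: 41.4
```

Run:
```python
from fitc import *
import pickle
d=snap("wrist"); pickle.dump(d,open("w5.pkl","wb"))
print(d["s"]["position"],d["s"]["ft_force"],d["s"]["ft_torque"]); fit(d)
R=np.array(d["s"]["tool_rot"]);p=d["s"]["position"];print(np.degrees(np.arctan2(R[1,0],R[0,0])))
im=d["img"].copy();a=np.linspace(0,2*np.pi,90)
# overlay: seal (r24,z 72), stub cyl r16.3 at z 72 & 110 about wrist-apparent stub centre
# wrist apparent: tube axis + bias; draw rim r20.5 at y=122 with bias (.6,.35), stub circles at TCP+bias
for y,r,b,col in ((122,20.5,(.6,.3),(255,0,255)),(p[2]-72,24,(.4,.0),(0,0,255)),(p[2]-72,16.3,(.4,0),(0,160,0))):
    P=np.c_[r*np.cos(a)+b[0],np.full(90,y),r*np.sin(a)+b[1]]@R.T+p
    for q in proj(d,P): 
        if 0<=q[0]<511 and 0<=q[1]<383: im[int(round(q[1])),int(round(q[0]))]=col
d["img"]=im; crop(d,(250,190),45,"w5c.png",8)
for n in ("side",):
    e=snap(n); pickle.dump(e,open(n+"5.pkl","wb")); crop(e,proj(e,[[517,-169,140]])[0],35,n+"5.png",10)
```

```text
[ 517.20086854 -169.24592496  269.82565834] [ 0.41927812 -0.17249169 -1.99902698] [-0.09962809  0.07166455  0.06609858]
-15 15 2463 [1.06 1.57] [24.  15.  22.9]
15 35 863 [1.12 1.43] [23.8 34.9 22.8]
35 60 622 [1.15 1.21] [20.4 59.9 22.7]
60 90 544 [0.97 0.91] [20.2 90.  22.2]
90 118 368 [0.62 0.71] [ 20.8 118.   21.9]
-4.132070688780381
```

View pics/w5c.png

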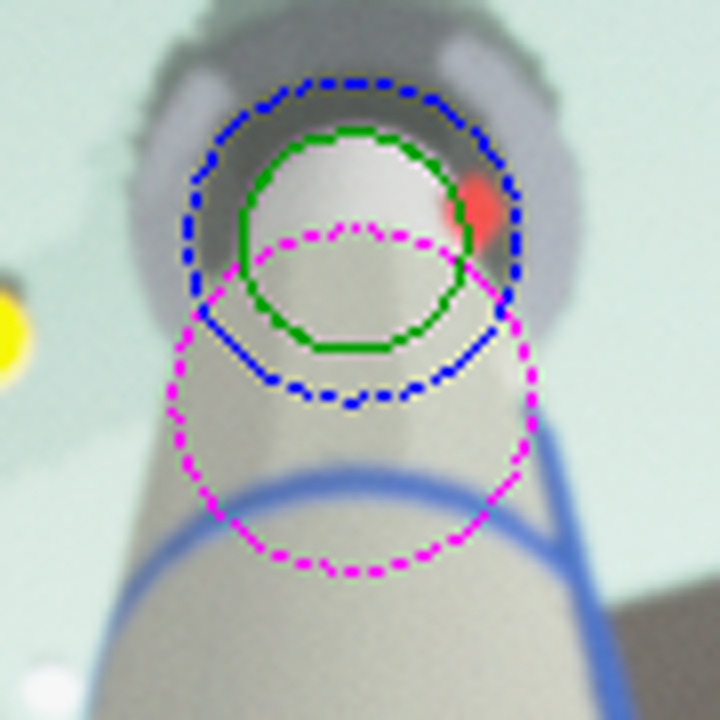

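View pics/side5.png

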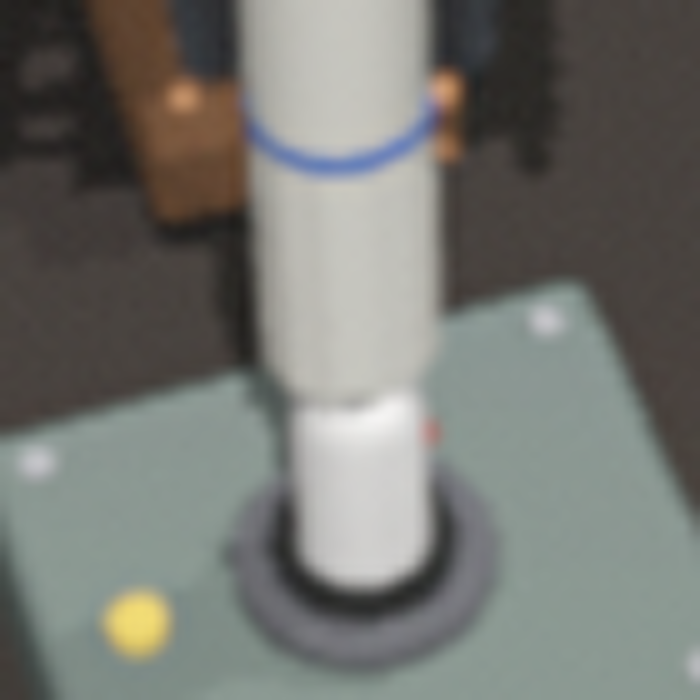

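Run:
```python
from h import *; import pickle
e=pickle.load(open("side5.pkl","rb"))
u0,v0=map(int,proj(e,[[517,-169,140]])[0]); u0-=35; v0-=35
g=cv2.cvtColor(e["img"],cv2.COLOR_RGB2GRAY).astype(float)
for z in (215,205,165,160,120,110,100,90):
    q=proj(e,[[517.2,-169.5,z]])[0]; print(z,((q-[u0,v0])*10+4.5).round(), end=" ")
    r=int(round(q[1])); row=g[r,int(q[0])-14:int(q[0])+15]; gr=np.diff(row)
    # subpixel edges
    def edge(s,sgn):
        w=np.maximum(sgn*gr[s],0); w[w<0.3*w.max()]=0; i=np.arange(len(gr))[s]; return (w*i).sum()/w.sum()+.5
    L=edge(slice(0,14),1);Rr=edge(slice(14,28),-1); print("mid offset px",round((L+Rr)/2+int(q[0])-14-q[0],2),"width",round(Rr-L,2))
```

```text
215 [345. 152.] mid offset px -0.01 width 15.73
205 [347. 181.] mid offset px -0.08 width 18.41
165 [354. 293.] mid offset px -0.49 width 18.14
160 [354. 306.] mid offset px -0.59 width 18.0
120 [361. 412.] mid offset px -0.34 width 12.03
110 [362. 437.] mid offset px -0.3 width 12.46
100 [364. 462.] mid offset px -0.27 width 12.81
90 [365. 487.] mid offset px -0.28 width 12.65
```

Call:
jog_arm(
  moves="0 0 0 0.03 -0.04 -1 -1;0 0 0 0 0 -0.8 -1;0 0 0 0 0 -0.6 -1;0 0 0 0 0 -0.5 -1;0 0 0 0 0 0 -1",
)

```text
time: 10.15
position: [517.0, -169.6, 239.8]
tool_rot: [[0.997, -0.002, 0.072], [-0.072, 0.0, 0.997], [-0.002, -1.0, 0.0]]
ft_force: [-0.8, 0.4, -1.8]
width: 41.3
```

Call:
jog_arm(
  moves="0 0 0 0 0 -0.5 -1;0 0 0 0 0 -0.5 -1;0 0 0 0 0 -0.3 -1;0 0 0 0 0 -0.3 -1;0 0 0 0 0 0 -1",
)

```text
time: 10.65
position: [518.0, -169.6, 224.6]
tool_rot: [[0.997, 0.001, 0.072], [-0.072, 0.0, 0.997], [0.001, -1.0, 0.0]]
ft_force: [1.6, 1.2, -1.5]
width: 41.5
```

Call:
jog_arm(
  moves="0 0 0 0 0 -0.4 -1;0 0 0 0 0 -0.4 -1;0 0 0 0 0 -0.4 -1;0 0 0 0 0 0 -1",
)

```text
time: 11.05
position: [517.5, -169.4, 212.0]
tool_rot: [[0.997, -0.0, 0.072], [-0.072, 0.0, 0.997], [-0.0, -1.0, 0.0]]
ft_force: [2.7, 0.8, -2.2]
width: 41.6
```

Call:
jog_arm(
  moves="0 0 0 0 0 -0.5 -1;0 0 0 0 0 -0.5 -1;0 0 0 0 0 -0.5 -1;0 0 0 0 0 0 -1;0 0 0 0 0 0 -1",
)

```text
time: 11.55
position: [517.2, -169.6, 197.3]
tool_rot: [[0.997, -0.001, 0.072], [-0.072, 0.0, 0.997], [-0.001, -1.0, 0.0]]
ft_force: [2.6, 1.2, -2.7]
width: 41.5
```

Call:
jog_arm(
  moves="0 0 0 0 0 -0.2 -1;0 0 0 0 0 -0.2 -1;0 0 0 0 0 0 -1;0 0 0 0 0 0 -1",
)

```text
time: 11.95
position: [517.7, -169.8, 193.8]
tool_rot: [[0.997, 0.0, 0.072], [-0.072, -0.0, 0.997], [0.0, -1.0, -0.0]]
ft_force: [3.4, 2.1, -2.1]
width: 40.9
```

Call:
jog_arm(
  moves="0 0 0 0 0 -0.2 -1;0 0 0 0 0 0 -1;0 0 0 0 0 0 -1",
)

```text
time: 12.25
position: [517.7, -169.9, 191.9]
tool_rot: [[0.997, 0.0, 0.072], [-0.072, -0.0, 0.997], [0.0, -1.0, -0.0]]
ft_force: [2.2, 1.6, 2.7]
width: 41.3
```

Call:
jog_arm(
  moves="0 0 0 0 0 -0.15 -1;0 0 0 0 0 0 -1;0 0 0 0 0 0 -1",
)

```text
time: 12.55
position: [517.6, -169.9, 190.4]
tool_rot: [[0.997, 0.0, 0.072], [-0.072, -0.0, 0.997], [0.0, -1.0, -0.0]]
ft_force: [2.3, 0.7, 5.4]
width: 41.6
```

Call:
jog_arm(
  moves="0 0 0 0 0 -0.15 -1;0 0 0 0 0 0 -1;0 0 0 0 0 0 -1",
)

```text
time: 12.85
position: [517.7, -169.9, 189.0]
tool_rot: [[0.997, 0.0, 0.072], [-0.072, -0.0, 0.997], [0.0, -1.0, -0.0]]
ft_force: [0.8, 1.7, 6.3]
width: 41.6
```

Run:
```python
from fitc import *
import pickle
F=[]
d=snap("wrist"); pickle.dump(d,open("w6.pkl","wb"))
print(d["s"]["position"],d["s"]["ft_force"],d["s"]["ft_torque"]); fit(d)
crop(d,(250,200),60,"w6c.png",6)
e=snap("side"); pickle.dump(e,open("side6.pkl","wb")); crop(e,proj(e,[[517,-169,100]])[0],35,"side6.png",10)
e=snap("top");crop(e,proj(e,[[517,-169,100]])[0],35,"top6.png",10)
print(manip.get_state()["ft_force"])
for n in ("wrist","side"):print([(b["centre"],b["p"]) for b in manip.boxes_of(n,"button")[:2]])
```

```text
[ 517.65416219 -169.94176657  189.00372514] [0.79436919 1.73519898 6.2678882 ] [ 0.47884977 -0.50306737 -0.01791773]
-15 15 2504 [1.08 1.58] [24.  14.9 22.9]
15 35 873 [1.2  1.57] [23.7 35.  23. ]
35 60 633 [1.25 1.45] [20.5 59.9 22.8]
60 90 564 [1.12 1.32] [20.3 89.9 22.5]
90 118 354 [0.93 1.33] [ 20.8 117.9  22.7]
[1.53680047 0.87311925 5.73090967]
[]
[([450.6, 204.2, 28.1], 0.72)]
```

View pics/w6c.png

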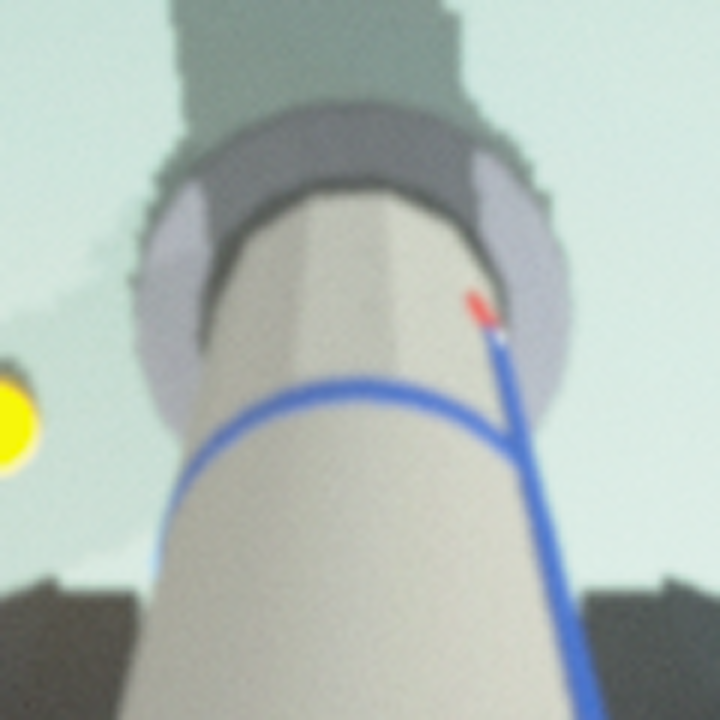

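View pics/side6.png

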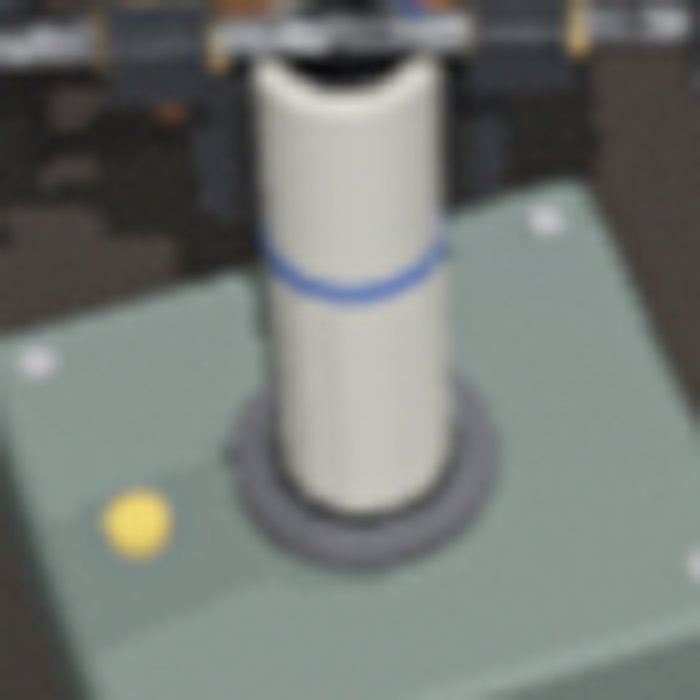

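View pics/top6.png

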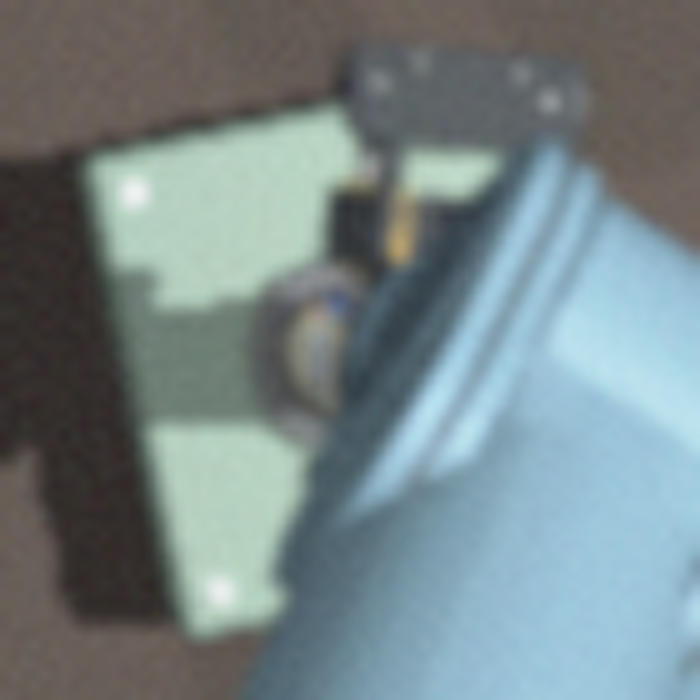

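Call:
jog_arm(
  moves="0 0 0 0 0 0.1 -1;0 0 0 0 0 0 -1;0 0 0 0 0 0 -1",
)

```text
time: 13.4
position: [517.7, -170.0, 190.0]
tool_rot: [[0.997, 0.001, 0.072], [-0.072, -0.0, 0.997], [0.001, -1.0, -0.0]]
ft_force: [2.0, 1.0, 5.8]
width: 41.6
```

Call:
jog_arm(
  moves="0 0 0 0 0 0.1 -1;0 0 0 0 0 0 -1;0 0 0 0 0 0 -1",
)

```text
time: 13.7
position: [517.6, -169.9, 190.8]
tool_rot: [[0.997, 0.0, 0.072], [-0.072, -0.0, 0.997], [0.0, -1.0, -0.0]]
ft_force: [2.2, 1.8, 3.5]
width: 41.4
```

Run:
```python
from fitc import *; import pickle
d=pickle.load(open("w6.pkl","rb"))
R=np.array(d["s"]["tool_rot"]);p=d["s"]["position"]
im=cv2.resize(d["img"][140:260,190:310],None,fx=12,fy=12,interpolation=cv2.INTER_CUBIC)
S=lambda q:((q-[190,140])*12+5.5)
def dr(P,col):
    q=S(proj(d,np.array(P)@R.T+p)).round().astype(int); cv2.polylines(im,[q.reshape(-1,1,2)],True,col,1)
for ph,col in ((29,(0,160,0)),(33,(255,0,255)),(37,(0,0,255))):
    a=np.radians(ph); e=np.array([np.cos(a),0,np.sin(a)]); t=np.array([-np.sin(a),0,np.cos(a)])
    def pt(r,tt,h):  # h above rim
        y=121.8-h; b=np.array([1.1,0,1.4]); return r*e+tt*t+np.array([0,y,0])+b
    dr([pt(19.9,-4.5,27),pt(19.9,4.5,27),pt(19.9,4.5,41.5),pt(19.9,-4.5,41.5)],col)
    dr([pt(21,0,85),pt(20.5,0,45)],col)
im=im[200:800,450:1250]; cv2.imwrite("pics/w6o.png",cv2.cvtColor(im,cv2.COLOR_RGB2BGR))
```

```text
(no output)
```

View pics/w6o.png

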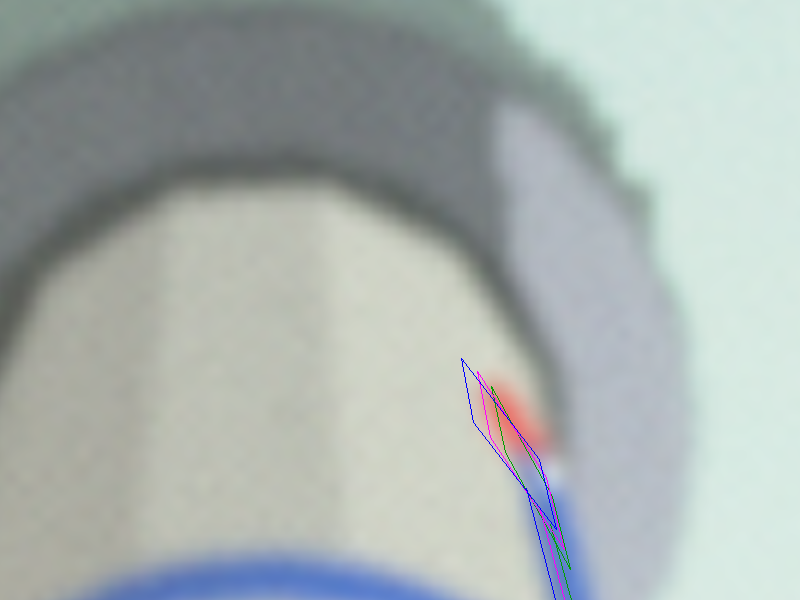

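Call:
jog_arm(
  moves="0 0 0 0 0 0.1 -1;0 0 0 0 0 0 -1;0 0 0 0 0 0 -1",
)

```text
time: 14.0
position: [517.4, -169.7, 191.3]
tool_rot: [[0.997, -0.0, 0.072], [-0.072, -0.0, 0.997], [-0.0, -1.0, -0.0]]
ft_force: [4.8, 0.7, -4.7]
width: 41.3
```

Run:
```python
from h import *
F=[]
for i in range(4):
    d=snap("wrist"); F.append(np.r_[d["s"]["position"],d["s"]["ft_force"],d["s"]["ft_torque"][2]])
print(np.round(F,2)); crop(d,(255,205),50,"w7c.png",8)
```

```text
[[ 5.1742e+02 -1.6970e+02  1.9126e+02  4.8200e+00  6.6000e-01 -4.7300e+00
  -6.0000e-02]
 [ 5.1745e+02 -1.6970e+02  1.9131e+02  5.4800e+00  5.9000e-01 -5.8200e+00
  -1.0000e-02]
 [ 5.1740e+02 -1.6970e+02  1.9133e+02  4.2200e+00  3.1000e-01 -5.3000e+00
  -6.0000e-02]
 [ 5.1740e+02 -1.6971e+02  1.9137e+02  4.8500e+00  3.0000e-01 -4.9600e+00
  -9.0000e-02]]
```

View pics/w7c.png

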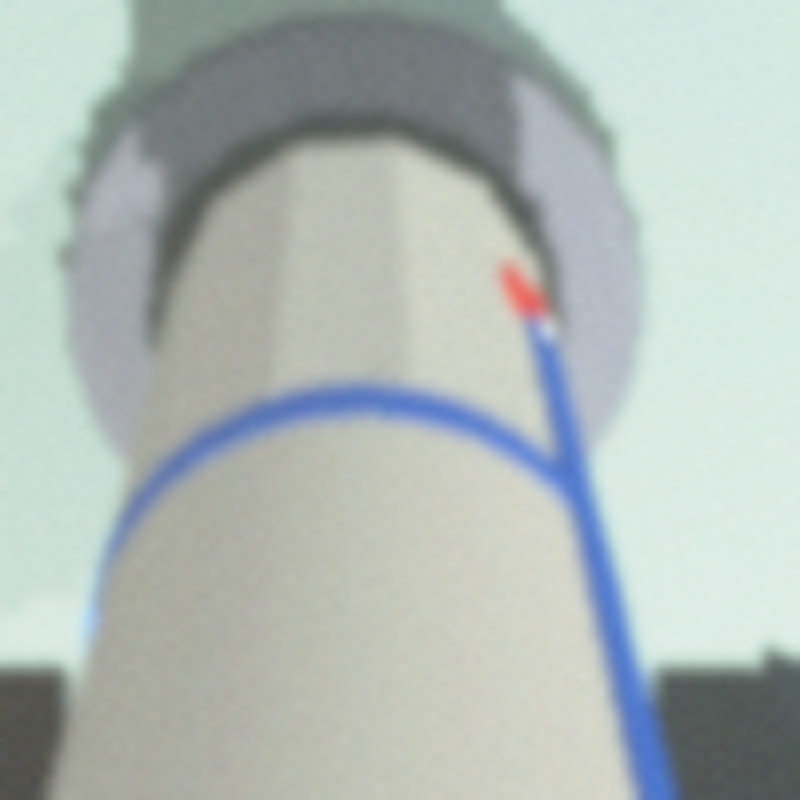

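Call:
jog_arm(
  moves="0 0 0 0 0 -0.08 -1;0 0 0 0 0 0 -1;0 0 0 0 0 0 -0.3;0 0 0 0 0 0 0;0 0 0 0 0 0 0.3;0 0 0 0 0 0 0.6;0 0 0 0 0 0 1;0 0 0 0 0 0 1;0 0 0 0 0 0 1",
)

```text
time: 15.1
position: [517.4, -169.8, 190.9]
tool_rot: [[0.997, -0.0, 0.072], [-0.072, -0.0, 0.997], [-0.0, -1.0, -0.0]]
ft_force: [-0.7, -0.5, 1.0]
width: 81.8
```

Call:
jog_arm(
  moves="0 0 0 0 0 1 1;0 0 0 0 0 2 1;0 0 0 0 0 3 1;0 0 0 0 0 3 1;0 0 0 0 0 3 1;0 0 0 0 0 1 1;0 0 0 0 0 0 1;0 0 0 0 0 0 1",
)

```text
time: 15.9
position: [517.0, -169.4, 320.1]
tool_rot: [[0.997, -0.001, 0.072], [-0.072, 0.0, 0.997], [-0.001, -1.0, 0.0]]
ft_force: [-0.2, 0.2, -0.7]
width: 88.1
```

Run:
```python
from h import *; import pickle
d=snap("wrist"); pickle.dump(d,open("w8.pkl","wb")); print(d["s"]["position"],d["s"]["width"],d["s"]["ft_force"])
cv2.imwrite("pics/w8.png",cv2.cvtColor(d["img"],cv2.COLOR_RGB2BGR))
e=snap("side"); pickle.dump(e,open("side8.pkl","wb")); crop(e,proj(e,[[517,-169,130]])[0],35,"side8.png",10)
W=cloud(e); m=(np.hypot(W[...,0]-517,W[...,1]+169)<24)&(W[...,2]>190)&(W[...,2]<235); print(len(W[m]),W[m].mean(0),W[m].max(0))
W=cloud(d); m=(np.hypot(W[...,0]-517,W[...,1]+169)<24)&(W[...,2]>205)&(W[...,2]<235); print(len(W[m]),W[m].mean(0),np.median(W[m],0))
```

```text
[ 517.01726427 -169.43949687  320.07888151] 88.14667447850833 [-0.22766949  0.15210126 -0.65633163]
330 [ 515.16329804 -175.72841958  212.37437878] [ 536.02425606 -148.63791475  223.82780343]
2001 [ 518.67620029 -166.56162305  219.84301425] [ 518.64688615 -166.30690944  220.44404134]
```

View pics/w8.png

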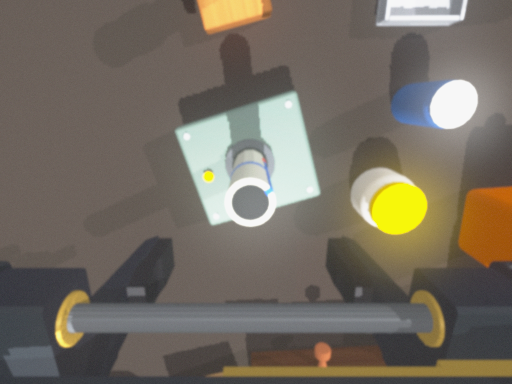

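View pics/side8.png

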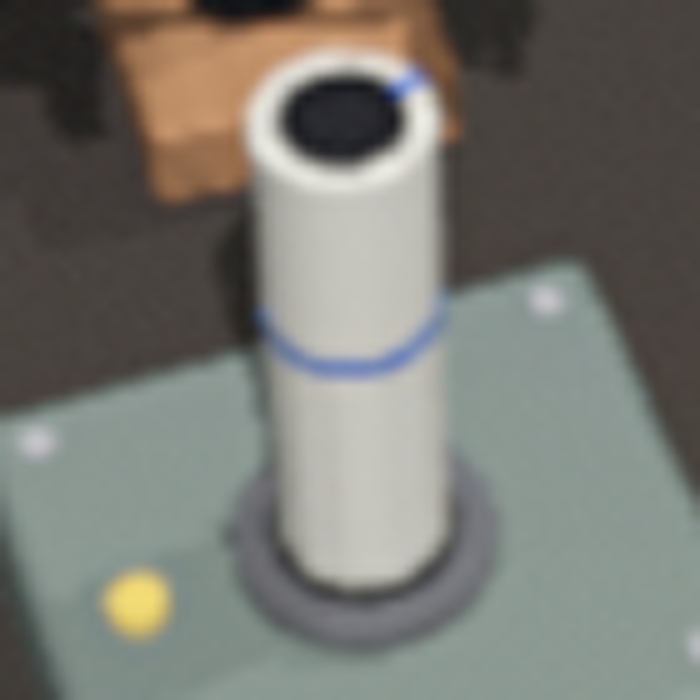

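Call:
jog_arm(
  moves="0 0 -1 0.5 0.3 0 1;0 0 -1 1 0.5 0 1;0 0 -1 1 0.5 0 1;0 0 -1 1 0.5 0 1;0 0 -1 1 0.5 0 1;0 0 -1 1 0.5 0 1;0 0 -1 0 0 0 1;0 0 0 0 0 0 1;0 0 0 0 0 0 1",
)

```text
time: 16.9
position: [571.9, -141.9, 320.0]
tool_rot: [[0.501, -0.002, 0.866], [-0.866, -0.0, 0.501], [-0.001, -1.0, -0.002]]
ft_force: [0.5, -0.2, 0.4]
width: 88.2
```

Run:
```python
from h import *; import pickle
d=snap("wrist"); pickle.dump(d,open("w9.pkl","wb")); print(d["s"]["position"],proj(d,[[536,-159,102]]))
cv2.imwrite("pics/w9.png",cv2.cvtColor(d["img"],cv2.COLOR_RGB2BGR))
crop(d,proj(d,[[536,-159,115]])[0],35,"w9c.png",10)
for l in ("button","tube_hole"):print(l,[(b["centre"],b["p"]) for b in manip.boxes_of("wrist",l)[:2]])
```

```text
[ 571.93993094 -141.85501199  320.02719763] [[246.77288464 201.85032527]]
button []
tube_hole [([528.9, -162.6, 207.7], 0.55)]
```

View pics/w9c.png

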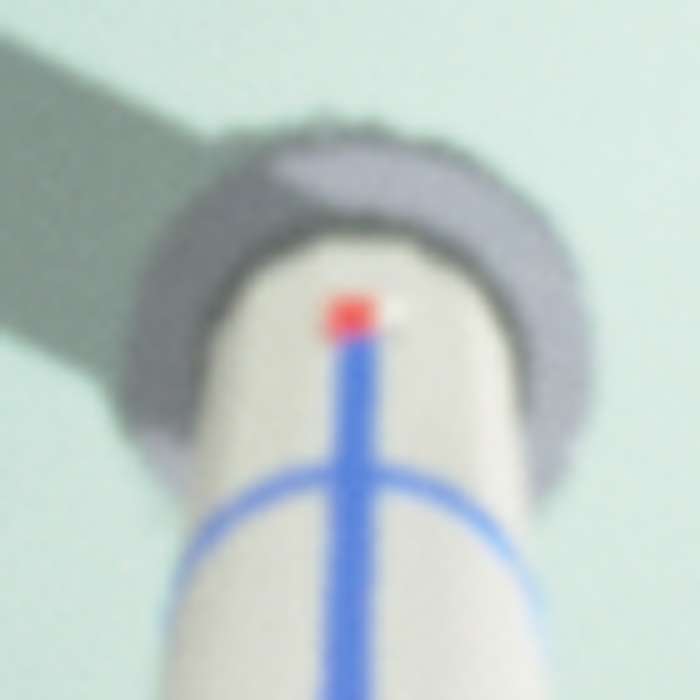

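Run:
```python
from h import *
e=snap("top"); cv2.imwrite("pics/top9.png",cv2.cvtColor(e["img"],cv2.COLOR_RGB2BGR))
print([(l,[b["centre"] for b in manip.boxes_of("top",l)[:1]]) for l in ("funnel","brush")])
print(manip.get_state()["time"], manip.job_done())
```

```text
[('funnel', [[514.3, -467.7, 19.9]]), ('brush', [[505.3, 60.8, 137.0]])]
the job is handed in; nothing more can be done
17.2 None
```

I put the white tube on the stub with the red button out through its hole, let go of it, and handed the job in at about 17 s of the 58 s allowed. `job_done()` gives no verdict.

- **Lift and fit:** I gripped the tube's upper part at 25 N and lifted it off its peg. Using the wrist and side pictures, I turned the hole to face the button and lowered it over the stub.
- **Latching:** The button popped as I pressed the seal down, so no extra turning was needed. The push read about 6–8 N and the side force stayed below 6 N.
- **Lock check:** Lifting about 2 mm, the tube stopped moving up and the wrist force went from +3.5 N to about −5 N. I took this as the button holding the tube, then eased off and opened the fingers.
- **Final pictures:** The tube stands upright. Its top measured about 220 mm high, against 219 mm expected when latched. In a face-on view the red button sits in the hole under the blue stripe, and the gripper is well clear.

**Checks that failed or disagreed:**
- **Button detector:** It found nothing in either wrist picture after fitting, and gave one false hit in a side picture. The evidence for the pop is the pull test and the pictures.
- **Funnel position:** The last top-view detection put the funnel at the wrong place, y = −468. That looks like a false hit, so its final position is not confirmed. I saw no contact with the funnel or the brush, and the brush was found about 2 mm from its first position.
- **Bystanders:** I did not measure their positions again at the end.

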